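# Pack a gauge fixture with spacers and hold it clamped

### The arm

A 7-joint arm with a two-finger parallel gripper is mounted at the origin on the work surface. World frame = base frame: x ahead of the robot, y to its left, z up, the work surface at z = 0. Lengths are in m, angles in rad, forces in N, time in s.
With the tool pointing down it reaches from about 0.4 to 0.85 m from the base axis. Payload 10.4 kg.
Tool frame: the origin (TCP) lies on the centre line of the jaws, within the pads' length; the fingertips stand r.tip_extent ahead of it and the grasp point (between the pads) lies 3 mm ahead of it (r.tip_extent is the distance from the TCP to the fingertips, in m); z points along the fingers, y is the direction in which the jaws open and shut (so a half turn about z gives the same grasp; the last joint's range is limited). The gripper opens to 87 mm and grips with 3 to 60 N. Pads are 19 mm wide; open, the fingers measure 117 mm over their backs; the gripper's body (75 mm by 190 mm) begins 51 mm behind the grasp point.
Start: joints at [1.123, 0.332, -0.065, 1.46, 0.022, 1.35, -0.088], TCP at [0.258, -0.569, 0.209] pointing down, gripper open.
Joint ranges: [-2.6, 2.6], [-0.5, 2.12], [-1.47, 1.34], [0.16, 2.42], [-1.27, 4.41], [0.06, 2.06], [-2.6, 2.6]. Speed limits (rad/s): [2.22, 2.22, 2.79, 2.79, 3.14, 3.14, 3.14].

### API

Orientations are given as a unit quaternion [x, y, z, w].
In Python, from bench import r gives the robot as it stands. The module is installed in compiled form; this text tells all that it offers.
- The arm moves only by the shell command python3 -m jog 'ROWS' [FORCE]. ROWS is JSON, a list of rows, each a list of 5 numbers: the shift along the tool's x, y, z in cm, then the turn about the tool's z in rad, then the closure, from 0 (fully open) to 1 (shut). A call has exactly 10 rows; each row shifts and turns the pose as measured when the row begins, along the tool's axes as they then stand; what a row does not reach is not made up. A row lasts 1/10 s, in which the tool goes at most 50 mm and 8.59 degrees, less where a joint would pass 70% of its speed; a pose out of reach is approached as far as the arm can. A call with a gripper value outside its range is refused whole. The fingers move at their own pace and stop on an object; FORCE is the grip in N (left out, the last holds). Time passes only in rows, so rows that do not move let the fingers close, or fill a call up. It gives the time, the measured TCP pose, the force and the opening at its end, in the units of the state.
- r.read_state(): the state, without advancing time (a new reading comes with each control period).
- r.camera(name): name is "scene" or "top"; returns a dict with "pixels" (480x640x3 uint8, red, green, blue), "fx", "fy", "cx", "cy" (pixels), "camera_from_world" (4x4, takes a point from world to camera coordinates). Camera axes: x right, y up, looking along -z (the intrinsics and any distortion apply to the point x, -y, -z); pixel columns grow to the right and rows downward; lengths in m; the calibration is good to about 2 mm. A picture is of the moment at which its call begins. There is no depth.
- r.close_job(): hands the job in, once; it reports no verdict.
The state is a dict: "time": time; "joint_positions": joint angles; "joint_vel": joint speeds; "joint_torque": joint torques, N m; "ee_pos": TCP position; "eef_rot": TCP orientation; "ft_force": force on the tool from outside, world axes, zero at the start; "torque": the same for the moment, N m; "width": finger opening in m.
Only numpy, scipy, OpenCV 4.12 (cv2) and the standard library are available. Lean on these libraries where they do the work, as an engineer would, in place of code of your own. Each camera call takes 0.05 s, during which the arm holds its last target. There are 200 camera calls.

### The job

Take steel spacers from the wooden rack and stand them upright side by side in the channel of the gauge fixture, between the blue sliding jaw and the red stop, until the jaw's short travel is enough to close on the stack. Then push the jaw firmly against the stack so that all play is gone between jaw, spacers and stop, and finish while still holding it pushed (the program ends holding): the jaw is sprung and opens if let go. Leave spacers you do not need in the rack and do not disturb the other things on the bench.

Things in the scene. Friction and masses are not known exactly. Their poses are not given: they have to be found in the camera images.
- fixture: Fixed gauge fixture: dark bed 76 (x) by 204 (y) by 8 mm. Origin at the centre of its underside; the open jaw's face is at y = -27 mm; y runs along the channel from jaw to stop, z up. Channel floor 8 mm above the origin; straight walls at x = -21 and 21 mm, 7 mm high, with lead-ins that slant outwards to 24 mm above the origin (58 mm apart). Behind the jaw (y below -57 mm) the channel is free.
- jaw (a joint): Slide of the blue jaw along the fixture's +y, 0 (open, where a spring of about 3 N rising to 5.5 N holds it) to 0.034 m (its end stop: it can go no further, even with nothing in the gap). The jaw is a block 36 (x) by 30 (y) mm whose top is 60 mm above the fixture's origin, its face square to y.
- jaw_push (a point): Centre of the jaw's rear face with a yellow dot, where it is pushed along the fixture's +y; 30 mm behind the jaw's face, 45 mm above the fixture's origin; it moves with the jaw.
- jaw_face (a point): Middle of the jaw's front face, which meets the spacers, 34 mm above the fixture's origin; it moves with the jaw.
- stop: Red fixed stop block, 36 (x) by 26 (y) by 52 mm tall, standing on the channel floor; its axes are those of the fixture. Origin at the bottom of its face towards the jaw. It is clamped somewhere from 38 to 98 mm from the open jaw's face.
- stop_face (a point): Middle of the stop's face towards the jaw, 34 mm above the fixture's origin.
- rack: Wooden rack, fixed, 66 (x) by 150 (y) by 18 mm high, origin at its underside. Four slots of 39 (x) by 27 (y) mm, 12 mm deep, at y = -51, -17, 17 and 51 mm.
- spacer1_mid (a point): Centre of steel spacer 1: a loose upright block 36 (x) by 24 (y, thickness) by 52 mm tall (z), about 340 g, standing in the rack slot at y = -51 mm with 12 mm of it below the rack's top. It is gripped from above across its 36 mm width.
- spacer2_mid (a point): Centre of steel spacer 2: a loose upright block 36 (x) by 24 (y, thickness) by 52 mm tall (z), about 340 g, standing in the rack slot at y = -17 mm with 12 mm of it below the rack's top. It is gripped from above across its 36 mm width.
- spacer3_mid (a point): Centre of steel spacer 3: a loose upright block 36 (x) by 24 (y, thickness) by 52 mm tall (z), about 340 g, standing in the rack slot at y = 17 mm with 12 mm of it below the rack's top. It is gripped from above across its 36 mm width.
- spacer4_mid (a point): Centre of steel spacer 4: a loose upright block 36 (x) by 24 (y, thickness) by 52 mm tall (z), about 340 g, standing in the rack slot at y = 51 mm with 12 mm of it below the rack's top. It is gripped from above across its 36 mm width.
- spacer1: Steel spacer 1; origin at the centre of its underside, 26 mm below its centre.
- spacer2: Steel spacer 2; origin at the centre of its underside, 26 mm below its centre.
- spacer3: Steel spacer 3; origin at the centre of its underside, 26 mm below its centre.
- spacer4: Steel spacer 4; origin at the centre of its underside, 26 mm below its centre.
- loupe: Black magnifier, 38 mm across, 36 mm high, standing loose on the bench; origin at its underside. Leave alone.
- case: Small clear case with a blue lid, 45 by 70 by 26 mm, loose; origin at its underside. Leave alone.
- marker: Green marker pen with a black cap, about 120 by 19 by 15 mm, lying loose along x; origin at its underside. Leave alone.
Mind the look-alikes: they are no part of the job. Leave any yellow look-alike of the spacer3 alone.

How it is judged:
By the outcome, as a careful person would: the job done as asked, in the order asked, and still so for the second after the job is handed in, while the arm keeps its last pose, push and grip.
It also fails if it takes over 72 s, if anything falls off the work surface, if the arm or the gripper's body presses on something with over 40 N, if the wrist force passes 120 N, or if a joint passes its speed limit or range.

## Working session

There is one attempt and no reset: what is moved stays moved. The work goes in short steps, Python scripts to look and compute and a shell command to move; the robot and the scene stay as the last step left them, time stands still between calls to the robot, and variables do not carry over. Pictures are saved under pics/ and viewed, about 8 in all and at most 12, crops included, and the job is handed in when it is done.

```bash
mkdir -p pics; ls; python3 - <<'E'
from bench import r
import cv2,numpy as np
for n in("scene","top"):
    c=r.camera(n); cv2.imwrite(f"pics/{n}0.png",c["pixels"][:,:,::-1]); print(n,{k:(np.round(v,4).tolist() if k!="pixels" else 0) for k,v in c.items()})
s=r.read_state(); print(s, r.tip_extent)
E
```

```text
pics
scene {'pixels': 0, 'fx': 490.0113, 'fy': 490.0113, 'cx': 329.8934, 'cy': 243.6601, 'camera_from_world': [[0.7426, 0.6697, -0.004, -0.4574], [-0.5651, 0.6298, 0.5329, 0.2736], [0.3594, -0.3935, 0.8462, -1.0992], [0.0, 0.0, 0.0, 1.0]]}
top {'pixels': 0, 'fx': 469.3035, 'fy': 469.3035, 'cx': 320.0575, 'cy': 241.2824, 'camera_from_world': [[0.0047, -0.9997, -0.0235, 0.0159], [0.9825, 0.0003, 0.1862, -0.5975], [-0.1862, -0.024, 0.9822, -0.6973], [0.0, 0.0, 0.0, 1.0]]}
{'time': 0.1, 'joint_positions': array([ 1.12339076,  0.33279801, -0.06468353,  1.46079916,  0.02157823,
        1.34990857, -0.08851195]), 'joint_vel': array([-2.01813548e-04, -8.59764051e-04,  4.59526160e-04, -3.38360479e-03,
       -1.56001404e-03, -5.02944619e-05, -3.27456662e-04]), 'joint_torque': array([ 1.24666447e-03, -6.24542928e+01,  2.46532517e-02, -3.90719533e+01,
       -6.13735034e-02,  3.65505810e-02, -5.52688050e-05]), 'ee_pos': array([ 0.25744472, -0.5691413 ,  0.2082679 ]), 'eef_rot': array([ 9.77528535e-01,  2.10802258e-01, -1.46849555e-04, -5.91489880e-04]), 'ft_force': array([-0.04602375,  0.37189416, -0.72853776]), 'torque': array([-0.02084832, -0.02572792,  0.0063941 ]), 'width': 0.08691700016946757} 0.022
```

View pics/scene0.png

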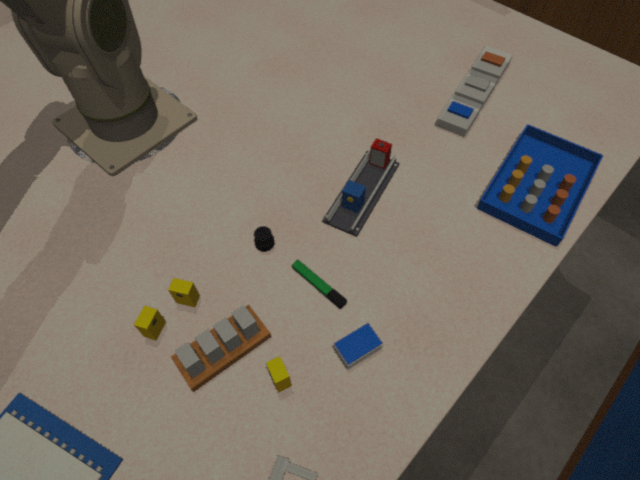

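View pics/top0.png

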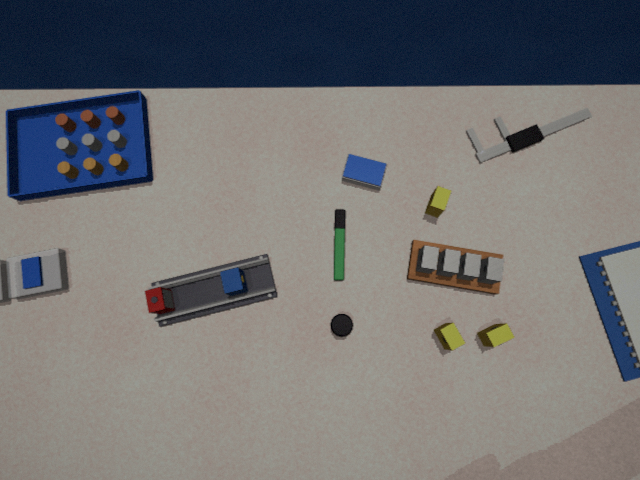

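The scene view shows the rack at (221,346), the fixture at (362,190) and yellow look-alikes at (183,291), (150,322) and (278,373). In the top view the rack is at (456,266), the fixture bed at (212,289), the red stop at (158,299) and the blue jaw at (233,281). The four grey blocks in the rack slots are the spacers. The yellow blocks stand outside the rack, so they are the look-alikes.

Next I enlarge both areas to confirm this.

```bash
cat > h.py <<'E'
import numpy as np,cv2
from bench import r
def ray(c,u,v):
    M=c["camera_from_world"];d=np.array([(u-c["cx"])/c["fx"],-(v-c["cy"])/c["fy"],-1.])
    R=M[:3,:3];return -R.T@M[:3,3],R.T@d
def onz(c,u,v,z):
    o,d=ray(c,u,v);return o+d*(z-o[2])/d[2]
def proj(c,p):
    M=c["camera_from_world"];q=M[:3,:3]@np.array(p)+M[:3,3]
    return np.array([c["cx"]+c["fx"]*q[0]/-q[2],c["cy"]-c["fy"]*q[1]/-q[2]])
def crop(c,x,y,w,h,s): return cv2.resize(c["pixels"][y:y+h,x:x+w,::-1],None,fx=s,fy=s,interpolation=cv2.INTER_CUBIC)
E
python3 - <<'E'
from h import *
t=r.camera("top");s=r.camera("scene")
a=crop(t,140,250,140,80,5)[:, :700]; b=crop(t,400,180,140,80+40,5)[250:600-0]
cv2.imwrite("pics/a.png",a)
m=np.vstack([crop(t,140,250,140,78,4),crop(t,400,235,140,72,4)]);cv2.imwrite("pics/m.png",m);print(m.shape)
hsv=cv2.cvtColor(t["pixels"],cv2.COLOR_RGB2HSV)
# rack outline (orange-brown)
m=cv2.inRange(hsv,(5,130,60),(18,255,255));m[:, :395]=0;m[:200]=0;m[320:]=0
n=cv2.findContours(cv2.morphologyEx(m,cv2.MORPH_CLOSE,np.ones((15,15))),0,2)[0];k=max(n,key=cv2.contourArea)
q=cv2.approxPolyDP(cv2.convexHull(k),4,True)[:,0];print("rack",q.tolist(),[onz(t,*p,.018).round(4).tolist() for p in q])
# bed dark
m=cv2.inRange(t["pixels"],(0,0,0),(85,85,85));m[:, :140]=0;m[:,285:]=0;m[:245]=0;m[335:]=0
m|=cv2.inRange(hsv[:, :],(0,0,0),(0,0,0))
k=max(cv2.findContours(cv2.morphologyEx(m,cv2.MORPH_CLOSE,np.ones((9,9))),0,2)[0],key=cv2.contourArea)
print("bed",cv2.minAreaRect(k),[onz(t,*p,.008).round(4).tolist() for p in cv2.boxPoints(cv2.minAreaRect(k))])
E
```

```text
(600, 560, 3)
rack [[413, 241], [501, 255], [497, 292], [409, 278]] [[0.6053, -0.1379, 0.018], [0.5816, -0.283, 0.018], [0.5201, -0.2724, 0.018], [0.5429, -0.1293, 0.018]]
bed ((210.92425537109375, 290.6178283691406), (45.094520568847656, 126.68241882324219), 75.77404022216797) [[0.5322, 0.3171, 0.008], [0.5859, 0.1095, 0.008], [0.5117, 0.0889, 0.008], [0.4594, 0.2929, 0.008]]
```

View pics/m.png

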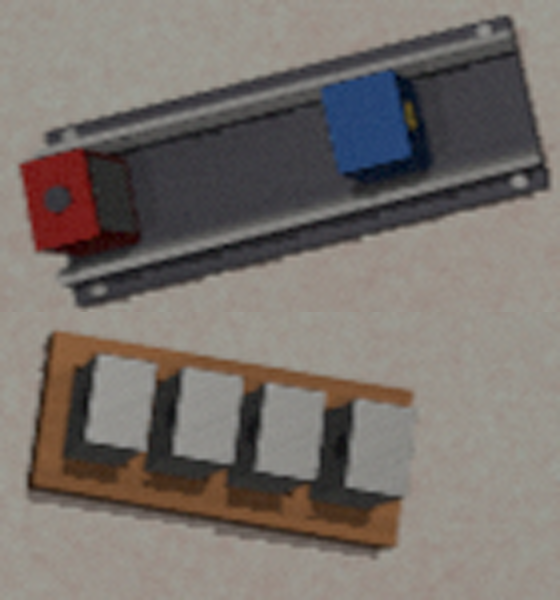

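The crop confirms four grey spacers in the rack slots, the blue jaw with its yellow dot on the right and the red stop on the left. Now I measure with colour masks.

```bash
cat > m.py <<'E'
from h import *
t=r.camera("top");s=r.camera("scene")
def rect(pts,z,name):
    P=np.array([onz(t,*p,z)[:2] for p in pts]);c,wh,_=cv2.minAreaRect((P*1000).astype(np.float32))
    B=cv2.boxPoints((c,wh,_));e=[B[1]-B[0],B[2]-B[1]]
    print(name,"c",np.round(c,1),[(round(float(np.linalg.norm(v)),1),round(float(np.degrees(np.arctan2(v[1],v[0])))%180,1)) for v in e])
f=lambda L,ox,oy:[(ox+(a+.5)/4-.5,oy+(b+.5)/4-.5) for a,b in L]
rect(f([(48,130),(512,15),(548,185),(82,305)],140,250),.008,"bed")
rect(f([(322,88),(390,70),(412,155),(345,172)],140,250),.060,"jawtop")
rect(f([(22,163),(85,148),(100,235),(38,252)],140,250),.060,"stoptop")
# spacers: bright grey tops
hsv=cv2.cvtColor(t["pixels"],cv2.COLOR_RGB2HSV)
m=((hsv[...,1]<35)&(hsv[...,2]>105)).astype(np.uint8);m[:, :412]=0;m[:,503:]=0;m[:240]=0;m[292:]=0
for k in sorted(cv2.findContours(m,0,1)[0],key=lambda k:k[0,0,0]):
    if cv2.contourArea(k)>60: rect(k[:,0],.058,"spacer")
rect([(413,241),(501,255),(497,292),(409,278)],.018,"rack")
for n,lo,hi in(("blue",(105,120,50),(125,255,255)),("red",(0,150,60),(6,255,255))):
    m=cv2.inRange(hsv,lo,hi);m[:245]=0;m[330:]=0;m[:,:145]=0;m[:,285:]=0
    k=max(cv2.findContours(m,0,1)[0],key=cv2.contourArea);rect(k[:,0],.06,n)
E
python3 m.py
```

```text
bed c [524.2 196.9] [(202.4, 104.2), (75.6, 14.2)]
jawtop c [534.5 157.3] [(27.8, 106.5), (35.8, 16.5)]
stoptop c [503.5 276.8] [(25.4, 104.4), (35.9, 14.4)]
spacer c [ 525.3 -168.7] [(83.8, 90.2), (14.1, 0.2)]
spacer c [ 588.9 -207.6] [(128.0, 90.0), (20.9, 0.0)]
spacer c [ 571.7 -156.6] [(35.0, 170.5), (24.2, 80.5)]
spacer c [ 566.3 -190.4] [(34.9, 170.1), (24.1, 80.1)]
spacer c [ 560.  -222.4] [(35.1, 171.1), (23.9, 81.1)]
spacer c [ 545.4 -256.4] [(52.8, 176.2), (23.3, 86.2)]
rack c [ 562.4 -205.4] [(63.0, 170.7), (147.0, 80.7)]
blue c [534.4 157.6] [(30.6, 105.1), (35.6, 15.1)]
red c [503.4 277.2] [(25.3, 104.3), (35.5, 14.3)]
```

Fixture: centre (524,197) mm, with +y at 104.3°. The gap from jaw face to stop is about 95.5 mm, so three spacers (72 mm) leave about 23.5 mm, which is within the 34 mm travel. Four would need 96 mm and don't fit. Spacers 4, 3 and 2 are at (572,-157), (566,-190) and (560,-222) mm, which matches the 34 mm slot spacing.

I start by moving towards spacer 4.

```bash
cat > d.py <<'E'
import sys
from h import *
from scipy.spatial.transform import Rotation as R
s=r.read_state();X,Y,Z,a=map(float,sys.argv[1:5])  # mm, deg of tool y in world
M=R.from_quat(s["eef_rot"]).as_matrix();y=M[:,1]
yaw=np.degrees(np.arctan2(y[1],y[0]));dt=-(a-yaw);dt=(dt+90)%180-90
d=np.array([X,Y,Z])-s["ee_pos"]*1000
print("t",round(s["time"],2),"pos",np.round(s["ee_pos"]*1000,1),"yaw",round(yaw,2),"z",M[:,2].round(3),"F",s["ft_force"].round(1),"w",round(s["width"]*1000,1),"j7",s["joint_positions"][6].round(2))
print("cm tool",(M.T@d/10).round(2),"turn",round(np.radians(dt),3))
E
python3 -m jog '[[4,-2.2,0,0,0.4],[4,-2.2,0,0,0.4],[4,-2.2,0,0,0.4],[4,-2.2,0,0,0.4],[4,-2.2,0,0,0.4],[4,-2.2,0,0,0.4],[4,-2.2,0,0,0.4],[4,-2.2,0,0,0.4],[4,-2.2,0,0,0.4],[4,-2.2,0,0,0.4]]' 40; python3 d.py 571.7 -156.6 130 -9.5
```

```text
time: 1.3
ee_pos: [0.5365, -0.1985, 0.2074]
eef_rot: [0.979, 0.203, -0.001, 0.002]
ft_force: [-0.0, 0.1, 0.6]
width: 0.052
t 1.3 pos [ 536.5 -198.5  207.4] yaw -66.52 z [-0.002 -0.004 -1.   ] F [-0.   0.1  0.6] w 52.0 j7 -0.96
cm tool [ 4.92 -2.46  7.72] turn -0.995
```

```bash
python3 -m jog '[[1,-0.5,0,-0.1,0.4],[1,-0.5,0,-0.1,0.4],[1,-0.5,0,-0.1,0.4],[0,0,1,-0.1,0.4],[0,0,1,-0.1,0.4],[0,0,1,-0.1,0.4],[0,0,1,-0.1,0.4],[0,0,0,-0.1,0.4],[0,0,0,-0.1,0.4],[0,0,0,-0.1,0.4]]'; python3 d.py 571.7 -156.6 54 -9.5
```

```text
time: 2.3
ee_pos: [0.5601, -0.1588, 0.1653]
eef_rot: [0.744, 0.668, -0.0, -0.0]
ft_force: [0.1, -0.2, 0.5]
width: 0.052
t 2.3 pos [ 560.1 -158.8  165.3] yaw -6.22 z [-0.  0. -1.] F [ 0.1 -0.2  0.5] w 52.0 j7 -0.03
cm tool [ 0.35  1.14 11.13] turn 0.057
```

```bash
python3 -m jog '[[0.2,0.6,0,0.05,0.4],[0.15,0.5,1,0,0.4],[0,0,1.5,0,0.4],[0,0,1.5,0,0.4],[0,0,1,0,0.4],[0,0,0,0,0.4],[0,0,0,0,0.4],[0,0,0,0,0.4],[0,0,0,0,0.4],[0,0,0,0,0.4]]'; python3 d.py 571.7 -156.6 54 -9.5
python3 - <<'E'
from h import *
s=r.camera("scene");t=r.camera("top")
a=crop(s,150,230,150,130,4);b=crop(t,390,220,100,75,5)
cv2.imwrite("pics/p1.png",a)
E
```

```text
time: 3.3
ee_pos: [0.5704, -0.1571, 0.1097]
eef_rot: [0.759, 0.651, -0.001, -0.001]
ft_force: [0.4, 0.0, 0.2]
width: 0.0523
t 3.3 pos [ 570.4 -157.1  109.7] yaw -8.81 z [-0.003  0.001 -1.   ] F [0.4 0.  0.2] w 52.3 j7 -0.1
cm tool [0.07 0.14 5.57] turn 0.012
```

View pics/p1.png

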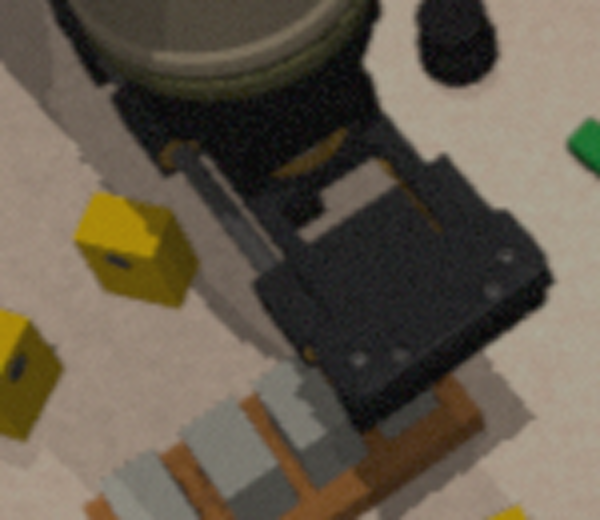

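Picture 4 shows the gripper over spacer 4, at about crop (405,410), with nothing else nearby. I descend and grip.

```bash
python3 -m jog '[[0.07,0.14,1,0.01,0.4],[0,0,1,0,0.4],[0,0,1,0,0.4],[0,0,1,0,0.4],[0,0,1,0,0.4],[0,0,0.5,0,0.4],[0,0,0,0,0.4],[0,0,0,0,0.4],[0,0,0,0,0.4],[0,0,0,0,0.4]]'; python3 d.py 571.7 -156.6 54 -9.5
```

```text
time: 4.4
ee_pos: [0.5715, -0.1564, 0.0491]
eef_rot: [0.763, 0.647, -0.001, -0.002]
ft_force: [-0.2, 0.4, -1.0]
width: 0.0522
t 4.4 pos [ 571.5 -156.4   49.1] yaw -9.43 z [-0.004  0.001 -1.   ] F [-0.2  0.4 -1. ] w 52.2 j7 -0.14
cm tool [-0.01  0.02 -0.49] turn 0.001
```

```bash
python3 -m jog '[[0,0,-0.4,0,0.4],[0,0,0,0,0.4],[0,0,0,0,1],[0,0,0,0,1],[0,0,0,0,1],[0,0,0,0,1],[0,0,0,0,1],[0,0,0,0,1],[0,0,0,0,1],[0,0,0,0,1]]' 45; python3 d.py 571.7 -156.6 54 -9.5
```

```text
time: 5.4
ee_pos: [0.5721, -0.1567, 0.0545]
eef_rot: [0.763, 0.647, -0.001, -0.001]
ft_force: [1.0, 0.0, 0.3]
width: 0.0017
t 5.4 pos [ 572.1 -156.7   54.5] yaw -9.43 z [-0.002  0.    -1.   ] F [1.  0.  0.3] w 1.7 j7 -0.14
cm tool [-0.   -0.04  0.05] turn 0.001
```

The fingers closed to 1.7 mm, so they are not holding the spacer. I look before moving anything.

```bash
python3 - <<'E'
from h import *
s=r.camera("scene");t=r.camera("top")
a=crop(s,150,230,130,150,4);b=crop(t,380,180,130,150,4)[:, :280]
cv2.imwrite("pics/p2.png",np.hstack([a,b]))
p=r.read_state()["ee_pos"]
print(proj(s,p),proj(t,p))
E
```

```text
[244.04175916 318.08926141] [429.41508697 257.1824988 ]
```

View pics/p2.png

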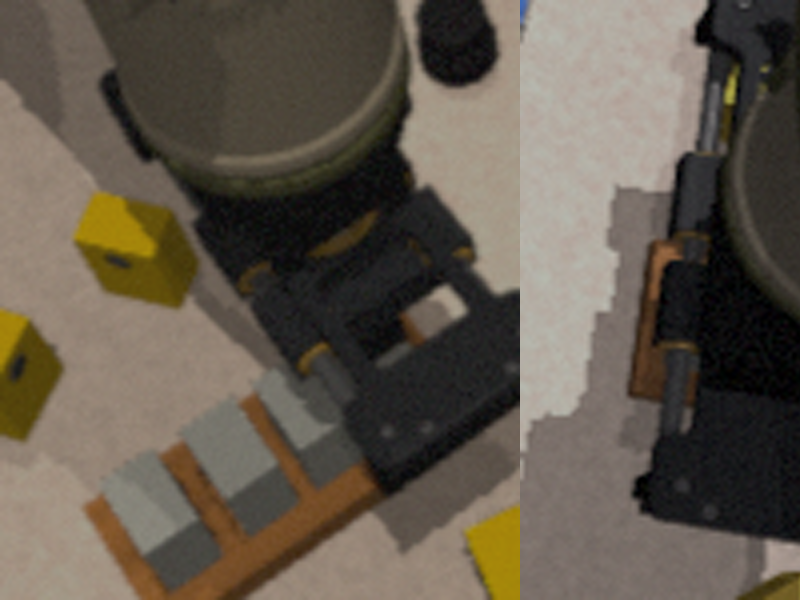

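The grey at crop (390,355), where the TCP projects, suggests a spacer is still there. I lift a little and check the force.

```bash
python3 -m jog '[[0,0,-1,0,1],[0,0,-1.5,0,1],[0,0,-1.5,0,1],[0,0,-1.5,0,1],[0,0,-1.5,0,1],[0,0,-1.5,0,1],[0,0,-1,0,1],[0,0,0,0,1],[0,0,0,0,1],[0,0,0,0,1]]' 45; python3 d.py 571.7 -156.6 54 -9.5;  python3 - <<'E'
from h import *
s=r.camera("scene");t=r.camera("top")
a=crop(s,150,230,130,150,4);b=crop(t,380,180,130,150,4)[:, :280]
cv2.imwrite("pics/p3.png",np.hstack([a,b]))
E
```

```text
time: 6.5
ee_pos: [0.5739, -0.1566, 0.1627]
eef_rot: [0.763, 0.647, 0.001, 0.002]
ft_force: [0.3, 1.5, -0.9]
width: 0.0001
t 6.5 pos [ 573.9 -156.6  162.7] yaw -9.4 z [ 0.005 -0.002 -1.   ] F [ 0.3  1.5 -0.9] w 0.1 j7 -0.1
cm tool [-0.02 -0.27 10.87] turn 0.002
```

View pics/p3.png

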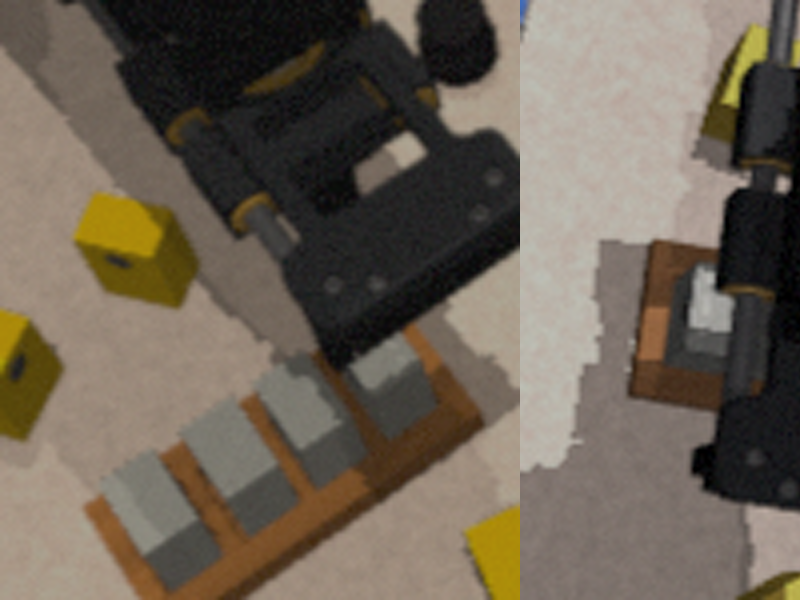

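Spacer 4 still stands undisturbed in its slot, at crop (390,380), and the fingers are empty. I check where the fingers really are by marking the TCP and fingertip projections in both views.

```bash
python3 - <<'E'
from h import *
from scipy.spatial.transform import Rotation as R
s=r.read_state();M=R.from_quat(s["eef_rot"]).as_matrix();out=[]
for n in("scene","top"):
    c=r.camera(n);p0=proj(c,s["ee_pos"]);x,y=(p0-[65,80]).astype(int)
    x=max(0,x);y=max(0,y)
    im=crop(c,x,y,130,150,4)
    im=cv2.convertScaleAbs(im,alpha=1.8,beta=20)
    if im.shape[:2]!=(600,520): im=cv2.copyMakeBorder(im,0,600-im.shape[0],0,520-im.shape[1],0)
    for q,col in(([0,0,0],(0,0,255)),([0,0,.022],(0,255,0)),([0,0,-.048],(255,255,0)),([0,.04,0],(255,0,255))):
        p=(proj(c,s["ee_pos"]+M@np.array(q))-[x,y])*4
        cv2.circle(im,tuple(int(v) for v in p),6,col,-1)
    out.append(im)
    o=ray(c,0,0)[0];print(n,o.round(3),p0.round(1))
cv2.imwrite("pics/p4.png",np.hstack([o[:, 60:460] for o in out]))
E
```

```text
scene [ 0.889 -0.298  0.782] [233.2 288. ]
top [ 0.457 -0.001  0.797] [445.5 244. ]
```

View pics/p4.png

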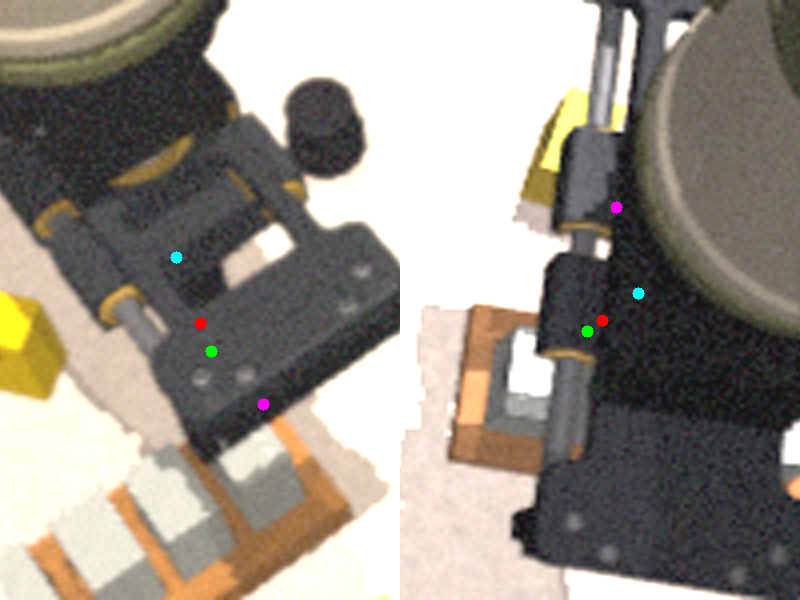

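I can't see the fingers from here because the body hides them. Over the fixture, seen sideways by the scene camera, they should be visible, so I go there, which is also where I need to be later.

```bash
python3 -m jog '[[3.8,-1,0,-0.04,0.4],[3.8,-1,0,-0.04,0.4],[3.8,-1,0,-0.04,0.4],[3.8,-1,0,-0.04,0.4],[3.8,-1,0,-0.04,0.4],[3.8,-1,0,-0.04,0.4],[3.8,-1,0,-0.04,0.4],[3.8,-1,0,-0.04,0.4],[3.8,-1,0,-0.04,0.4],[3.8,-1,0,-0.04,0.4]]'
python3 - <<'E'
from h import *
from scipy.spatial.transform import Rotation as R
s=r.read_state();M=R.from_quat(s["eef_rot"]).as_matrix();print(s["ee_pos"],s["width"])
c=r.camera("scene");p0=proj(c,s["ee_pos"]);x,y=(p0-[65,90]).astype(int);x=max(0,x);y=max(0,y)
im=cv2.convertScaleAbs(crop(c,x,y,130,140,4),alpha=2,beta=25)
for q,col in(([0,0,0],(0,0,255)),([0,.026,.022],(0,255,0)),([0,-.026,.022],(0,255,0)),([0,0,-.048],(255,255,0)),([0,.0585,0],(255,0,255)),([0,-.0585,0],(255,0,255))):
    cv2.circle(im,tuple(int(v) for v in (proj(c,s["ee_pos"]+M@np.array(q))-[x,y])*4),4,col,-1)
cv2.imwrite("pics/p5.png",im);print(x,y)
E
```

```text
time: 7.7
ee_pos: [0.4636, 0.2255, 0.1573]
eef_rot: [0.618, 0.786, -0.001, 0.001]
ft_force: [0.2, -0.3, 0.3]
width: 0.0521
[0.46364261 0.22552805 0.15733267] 0.05209511617784755
285 22
```

View pics/p5.png

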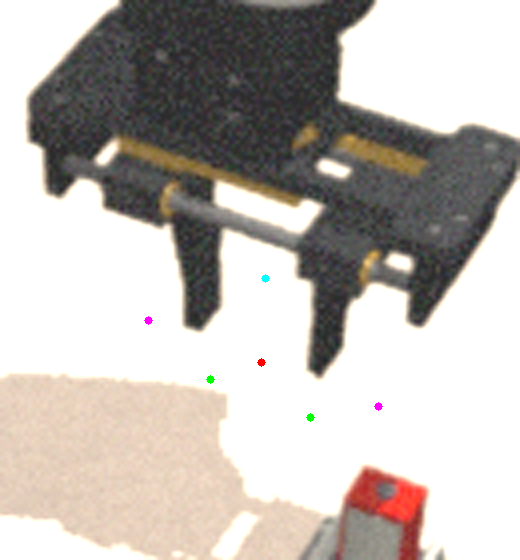

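Picture 8 shows both fingertips, at (197,328) and (320,375), about 47 crop px straight above their predicted spots. The true tips are therefore about 27 mm higher than the reported TCP height implies, which explains the grip closing just over the spacer's top. I go back and descend about 27 mm lower, in steps with a force check.

```bash
python3 -m jog '[[-3.9,1.1,0,0.045,0.4],[-3.9,1.1,0,0.045,0.4],[-3.9,1.1,0,0.045,0.4],[-3.9,1.1,0,0.045,0.4],[-3.9,1.1,0,0.045,0.4],[-3.9,1.1,0,0.045,0.4],[-3.9,1.1,0,0.045,0.4],[-3.9,1.1,0,0.045,0.4],[-3.9,1.1,0,0.045,0.4],[-3.9,1.1,0,0,0.4]]'; python3 d.py 571.7 -156.6 60 -9.5
```

```text
time: 8.75
ee_pos: [0.5893, -0.1523, 0.1545]
eef_rot: [0.759, 0.652, -0.0, -0.003]
ft_force: [0.1, -0.7, -0.2]
width: 0.0524
t 8.75 pos [ 589.3 -152.3  154.5] yaw -8.69 z [-0.004  0.004 -1.   ] F [ 0.1 -0.7 -0.2] w 52.4 j7 -0.11
cm tool [-0.72 -1.63  9.45] turn 0.014
```

```bash
python3 -m jog '[[0,-0.8,0,0.01,0.4],[0,-0.8,1,0,0.4],[0,0,1.5,0,0.4],[0,0,1.5,0,0.4],[0,0,1.5,0,0.4],[0,0,1,0,0.4],[0,0,0,0,0.4],[0,0,0,0,0.4],[0,0,0,0,0.4],[0,0,0,0,0.4]]'; python3 d.py 571.7 -156.6 60 -9.5
```

```text
time: 9.75
ee_pos: [0.572, -0.1567, 0.0819]
eef_rot: [0.765, 0.644, -0.002, -0.004]
ft_force: [0.2, 0.1, 0.5]
width: 0.0519
t 9.75 pos [ 572.  -156.7   81.9] yaw -9.78 z [-0.007  0.004 -1.   ] F [0.2 0.1 0.5] w 51.9 j7 -0.13
cm tool [-0.   -0.02  2.19] turn -0.005
```

```bash
python3 -m jog '[[0,0,1,0,0.4],[0,0,1,0,0.4],[0,0,1,0,0.4],[0,0,0.5,0,0.4],[0,0,0.5,0,0.4],[0,0,0.3,0,0.4],[0,0,0.3,0,0.4],[0,0,0.2,0,0.4],[0,0,0,0,0.4],[0,0,0,0,0.4]]'; python3 d.py 571.7 -156.6 28 -9.5
```

```text
time: 10.75
ee_pos: [0.5721, -0.1567, 0.0303]
eef_rot: [0.765, 0.644, -0.001, -0.003]
ft_force: [-1.2, -0.2, -0.2]
width: 0.0526
t 10.75 pos [ 572.1 -156.7   30.3] yaw -9.79 z [-0.006  0.003 -1.   ] F [-1.2 -0.2 -0.2] w 52.6 j7 -0.16
cm tool [ 0.   -0.04  0.23] turn -0.005
```

No contact at TCP z 30 (estimated tip height about 35). I close here.

```bash
python3 -m jog '[[0,0,0,0,1],[0,0,0,0,1],[0,0,0,0,1],[0,0,0,0,1],[0,0,0,0,1],[0,0,-1,0,1],[0,0,-1.5,0,1],[0,0,-1.5,0,1],[0,0,-1.5,0,1],[0,0,-1.5,0,1]]' 50; python3 d.py 515 230 110 14.3
```

```text
time: 11.75
ee_pos: [0.5713, -0.1566, 0.1049]
eef_rot: [0.765, 0.644, -0.002, -0.005]
ft_force: [0.3, 0.5, -3.7]
width: 0.0357
t 11.75 pos [ 571.3 -156.6  104.9] yaw -9.77 z [-0.009  0.004 -1.   ] F [ 0.3  0.5 -3.7] w 35.7 j7 -0.12
cm tool [ 37.15 -12.12  -0.29] turn -0.42
```

The spacer is held (width 35.7 mm, weight 3.7 N). I carry it to the fixture, aiming for a spot 16 mm from the stop face: (510.6, 249.0).

```bash
python3 -m jog '[[3.8,-0.5,-0.5,-0.042,1],[3.8,-0.5,0,-0.042,1],[3.8,-0.5,0,-0.042,1],[3.8,-0.5,0,-0.042,1],[3.8,-0.5,0,-0.042,1],[3.8,-0.5,0,-0.042,1],[3.8,-0.5,0,-0.042,1],[3.8,-0.5,0,-0.042,1],[3.8,-0.5,0,-0.042,1],[2,-0.3,0,-0.042,1]]'; python3 -m jog '[[1,0,0,0,1],[0,0,0,0,1],[0,0,0,0,1],[0,0,0,0,1],[0,0,0,0,1],[0,0,0,0,1],[0,0,0,0,1],[0,0,0,0,1],[0,0,0,0,1],[0,0,0,0,1]]'; python3 d.py 510.6 249 110 14.4
```

```text
time: 12.75
ee_pos: [0.5238, 0.2101, 0.1281]
eef_rot: [0.611, 0.791, 0.003, 0.004]
ft_force: [0.7, 0.2, -2.9]
width: 0.0354
time: 13.75
ee_pos: [0.5237, 0.2152, 0.1297]
eef_rot: [0.614, 0.789, 0.002, 0.006]
ft_force: [0.7, -0.3, -2.4]
width: 0.0354
t 13.75 pos [523.7 215.2 129.7] yaw 14.2 z [ 0.012 -0.003 -1.   ] F [ 0.7 -0.3 -2.4] w 35.4 j7 -0.42
cm tool [ 3.61 -0.46  1.94] turn -0.003
```

```bash
python3 -m jog '[[1,-0.1,0,0,1],[1,-0.1,0.5,0,1],[1,-0.1,0.5,0,1],[0.5,-0.1,0.5,0,1],[0.1,-0.05,0.4,0,1],[0,0,0,0,1],[0,0,0,0,1],[0,0,0,0,1],[0,0,0,0,1],[0,0,0,0,1]]'; python3 d.py 510.6 249 32.5 14.4
python3 - <<'E'
from h import *
c=r.camera("scene");t=r.camera("top")
cv2.imwrite("pics/p6.png",np.hstack([cv2.convertScaleAbs(crop(c,320,100,100,140,4),alpha=1.8,beta=15),cv2.convertScaleAbs(crop(t,140,230,90,140,4),alpha=1.8,beta=15)]))
# predicted spacer bottom corners in scene crop
s=r.read_state();p=s["ee_pos"];a=np.radians(14.4);X=np.array([np.cos(a),np.sin(a),0]);Y=np.array([-np.sin(a),np.cos(a),0])
for i,j in((-1,-1),(1,-1),(1,1)): 
    for dz in(-.0245,.0275): print(i,j,dz,((proj(c,p+X*.018*i+Y*.012*j+[0,0,dz])-[320,100])*4).round(0))
E
```

```text
time: 14.75
ee_pos: [0.5089, 0.2526, 0.1084]
eef_rot: [0.614, 0.789, 0.002, 0.006]
ft_force: [-0.1, -0.0, -3.3]
width: 0.0356
t 14.75 pos [508.9 252.6 108.4] yaw 14.28 z [ 0.011 -0.003 -1.   ] F [-0.1 -0.  -3.3] w 35.6 j7 -0.51
cm tool [-0.35 -0.01  7.59] turn -0.002
-1 -1 -0.0245 [181. 185.]
-1 -1 0.0275 [187. 105.]
1 -1 -0.0245 [249. 210.]
1 -1 0.0275 [259. 131.]
1 1 -0.0245 [269. 177.]
1 1 0.0275 [280.  98.]
```

View pics/p6.png

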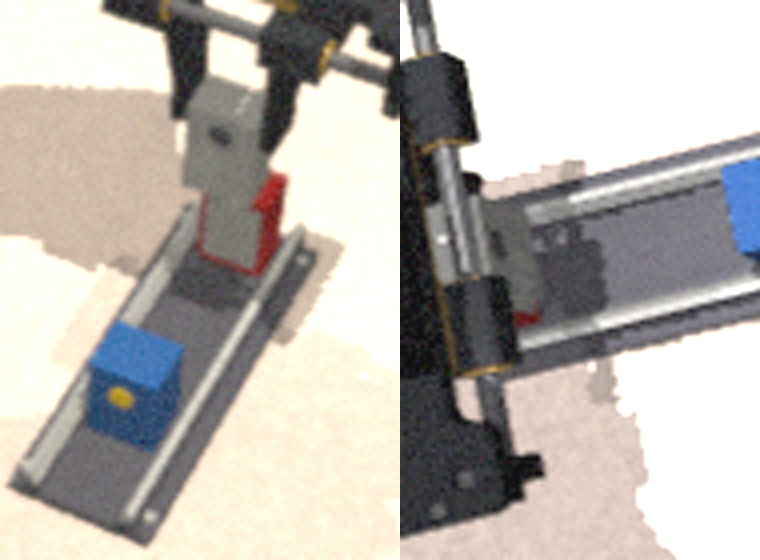

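Picture 9 shows the spacer held upright just in front of the stop. Its face corners, at (183,180) and (262,125), lie within about 1.5 camera px of prediction, so I lower it.

```bash
python3 -m jog '[[-0.35,0,0.5,0,1],[0,0,1,0,1],[0,0,1,0,1],[0,0,1,0,1],[0,0,1,0,1],[0,0,1,0,1],[0,0,0.5,0,1],[0,0,0.2,0,1],[0,0,0,0,1],[0,0,0,0,1]]'; python3 d.py 510.6 249 32.5 14.4
```

```text
time: 15.85
ee_pos: [0.51, 0.2483, 0.0395]
eef_rot: [0.614, 0.789, 0.001, 0.005]
ft_force: [-0.9, 0.1, -2.0]
width: 0.0355
t 15.85 pos [510.  248.3  39.5] yaw 14.27 z [ 0.009 -0.004 -1.   ] F [-0.9  0.1 -2. ] w 35.5 j7 -0.55
cm tool [0.06 0.07 0.7 ] turn -0.002
```

```bash
python3 -m jog '[[0.05,0.05,0.2,0,1],[0,0,0.2,0,1],[0,0,0.2,0,1],[0,0,0.1,0,1],[0,0,0,0,1],[0,0,0,0,1],[0,0,0,0,1],[0,0,0,0,1],[0,0,0,0,1],[0,0,0,0,1]]'; python3 d.py 510.6 249 32.5 14.4
```

```text
time: 16.85
ee_pos: [0.5114, 0.2493, 0.0333]
eef_rot: [0.614, 0.789, 0.002, 0.006]
ft_force: [0.4, 0.1, -2.8]
width: 0.0356
t 16.85 pos [511.4 249.3  33.3] yaw 14.26 z [ 0.012 -0.003 -1.   ] F [ 0.4  0.1 -2.8] w 35.6 j7 -0.56
cm tool [-0.01 -0.08  0.08] turn -0.002
```

```bash
python3 -m jog '[[0,-0.05,0.1,0,1],[0,0,0.1,0,1],[0,0,0,0,1],[0,0,0,0,1],[0,0,0,0,0.4],[0,0,0,0,0.4],[0,0,0,0,0.4],[0,0,0,0,0.4],[0,0,0,0,0.4],[0,0,-1,0,0.4]]'; python3 d.py 510.6 249 32.5 14.4;  python3 -m jog '[[0,0,-1,0,0.4],[0,0,-1,0,0.4],[0,0,-1.5,0,0.4],[0,0,-1.5,0,0.4],[0,0,-1.5,0,0.4],[0,0,-1.5,0,0.4],[0,0,-1.5,0,0.4],[-3,0.4,0,0.04,0.4],[-3.8,0.6,0,0.04,0.4],[-3.8,0.6,0,0.04,0.4]]'; python3 d.py 566 -190.4 110 -9.5
```

```text
time: 17.85
ee_pos: [0.5113, 0.2494, 0.0428]
eef_rot: [0.614, 0.789, 0.003, 0.006]
ft_force: [0.4, 0.2, -0.2]
width: 0.052
t 17.85 pos [511.3 249.4  42.8] yaw 14.26 z [ 0.013 -0.003 -1.   ] F [ 0.4  0.2 -0.2] w 52.0 j7 -0.55
cm tool [-0.02 -0.09  1.03] turn -0.003
time: 18.85
ee_pos: [0.5478, 0.1552, 0.155]
eef_rot: [0.657, 0.754, 0.008, 0.007]
ft_force: [0.3, -0.9, 0.3]
width: 0.0522
t 18.85 pos [547.8 155.2 155. ] yaw 7.87 z [ 0.021  0.003 -1.   ] F [ 0.3 -0.9  0.3] w 52.2 j7 -0.38
cm tool [-34.48  -3.03   4.44] turn 0.303
```

```bash
python3 -m jog '[[-3.8,0.25,0,0.034,0.4],[-3.8,0.25,0,0.034,0.4],[-3.8,0.25,0,0.034,0.4],[-3.8,0.25,0,0.034,0.4],[-3.8,0.25,0,0.034,0.4],[-3.8,0.25,0,0.034,0.4],[-3.8,0.25,0,0.034,0.4],[-3.8,0.25,0,0.034,0.4],[-2,0.25,0,0.034,0.4],[-0.5,0,0,0,0.4]]'
python3 d.py 566 -190.4 110 -9.5
python3 - <<'E'
from h import *
t=r.camera("top");cv2.imwrite("pics/top_a.png",t["pixels"][:,:,::-1])
hsv=cv2.cvtColor(t["pixels"],cv2.COLOR_RGB2HSV)
m=((hsv[...,1]<40)&(hsv[...,2]>100)).astype(np.uint8)
n,_,st,ce=cv2.connectedComponentsWithStats(m[255:325,150:280]);print([(ce[i]+[150,255],st[i]) for i in range(1,n) if st[i][4]>80])
print([proj(t,(x,y,.06)).round(1).tolist() for x,y in((.5106,.249),)])
E
```

```text
time: 19.85
ee_pos: [0.5717, -0.1906, 0.1638]
eef_rot: [0.77, 0.637, 0.011, 0.008]
ft_force: [0.1, 0.4, 0.6]
width: 0.0521
t 19.85 pos [ 571.7 -190.6  163.8] yaw -10.79 z [ 0.027  0.002 -1.   ] F [0.1 0.4 0.6] w 52.1 j7 -0.05
cm tool [-0.13 -0.7   5.36] turn -0.023
[(array([214.93589133, 287.05600572]), array([   0,    0,  130,   70, 4196], dtype=int32)), (array([205.07522124, 306.31858407]), array([  0,  33, 125,  37, 452], dtype=int32))]
[[172.8, 295.0]]
```

```bash
python3 -m jog '[[-0.1,-0.6,0.5,-0.02,0.4],[0,0,1,0,0.4],[0,0,1.5,0,0.4],[0,0,1.5,0,0.4],[0,0,1.5,0,0.4],[0,0,1.5,0,0.4],[0,0,1,0,0.4],[0,0,0,0,0.4],[0,0,0,0,0.4],[0,0,0,0,0.4]]'; python3 d.py 566 -190.4 30 -9.5
```

```text
time: 20.9
ee_pos: [0.5674, -0.1775, 0.0688]
eef_rot: [0.758, 0.653, 0.011, 0.004]
ft_force: [-0.1, 0.0, -0.2]
width: 0.0523
t 20.9 pos [ 567.4 -177.5   68.8] yaw -8.52 z [ 0.023  0.008 -1.   ] F [-0.1  0.  -0.2] w 52.3 j7 -0.06
cm tool [-1.34 -0.03  3.87] turn 0.017
```

View pics/top_a.png

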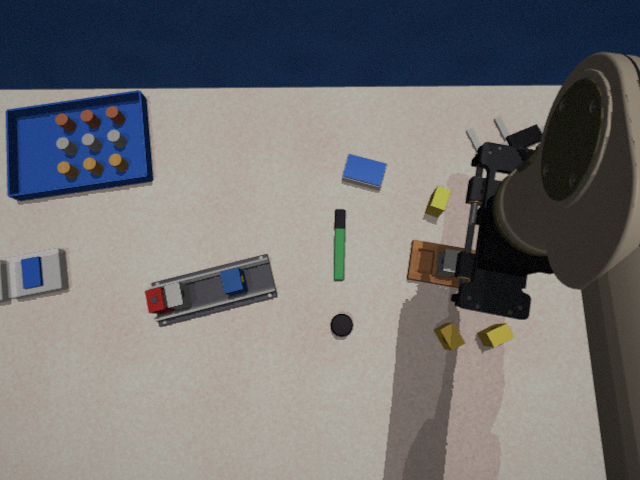

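Picture 10 shows the first spacer upright in the channel next to the stop, at (174,294), where (173,295) was predicted. Now spacer 3: correct sideways first, then descend.

```bash
python3 -m jog '[[-0.7,0,0,0.015,0.4],[-0.6,0,0,0,0.4],[0,0,0,0,0.4],[0,0,0.5,0,0.4],[0,0,0,0,0.4],[0,0,0,0,0.4],[0,0,0,0,0.4],[0,0,0,0,0.4],[0,0,0,0,0.4],[0,0,0,0,0.4]]'; python3 d.py 566 -190.4 30 -9.5
```

```text
time: 21.9
ee_pos: [0.5665, -0.1922, 0.0653]
eef_rot: [0.763, 0.646, 0.012, 0.006]
ft_force: [0.5, -0.2, 0.5]
width: 0.0525
t 21.9 pos [ 566.5 -192.2   65.3] yaw -9.49 z [ 0.026  0.007 -1.   ] F [ 0.5 -0.2  0.5] w 52.5 j7 -0.06
cm tool [ 0.13 -0.17  3.53] turn 0.0
```

```bash
python3 -m jog '[[0.15,-0.1,0.5,0,0.4],[0,0,0.6,0,0.4],[0,0,0.6,0,0.4],[0,0,0.6,0,0.4],[0,0,0.5,0,0.4],[0,0,0.3,0,0.4],[0,0,0.3,0,0.4],[0,0,0.1,0,0.4],[0,0,0,0,0.4],[0,0,0,0,0.4]]'; python3 d.py 566 -190.4 30 -9.5
```

```text
time: 22.9
ee_pos: [0.5663, -0.1899, 0.0265]
eef_rot: [0.763, 0.646, 0.012, 0.005]
ft_force: [-0.4, -0.2, 0.9]
width: 0.0523
t 22.9 pos [ 566.3 -189.9   26.5] yaw -9.48 z [ 0.025  0.007 -1.   ] F [-0.4 -0.2  0.9] w 52.3 j7 -0.08
cm tool [-0.05 -0.02 -0.35] turn 0.0
```

```bash
python3 -m jog '[[0,0,-0.2,0,1],[0,0,0,0,1],[0,0,0,0,1],[0,0,0,0,1],[0,0,0,0,1],[0,0,0,0,1],[0,0,-1,0,1],[0,0,-1.5,0,1],[0,0,-1.5,0,1],[0,0,-1.5,0,1]]' 50; python3 d.py 517.5 221.9 110 14.4
```

```text
time: 23.9
ee_pos: [0.5632, -0.1898, 0.0862]
eef_rot: [0.763, 0.646, 0.011, 0.004]
ft_force: [0.8, 0.2, -2.8]
width: 0.0352
t 23.9 pos [ 563.2 -189.8   86.2] yaw -9.47 z [ 0.022  0.008 -1.   ] F [ 0.8  0.2 -2.8] w 35.2 j7 -0.05
cm tool [ 39.89 -11.23  -2.13] turn -0.417
```

```bash
python3 -m jog '[[0,0,-1.5,0,1],[3.8,-0.5,-1.5,-0.045,1],[3.8,-0.5,-0.5,-0.045,1],[3.8,-0.5,0,-0.045,1],[3.8,-0.5,0,-0.045,1],[3.8,-0.5,0,-0.045,1],[3.8,-0.5,0,-0.045,1],[3.8,-0.5,0,-0.045,1],[3.8,-0.5,0,-0.045,1],[3.8,-0.5,0,-0.045,1]]'; python3 -m jog '[[3,-0.4,0,-0.01,1],[1.5,0,0,0,1],[0.5,0,0,0,1],[0,0,0,0,1],[0,0,0,0,1],[0,0,0,0,1],[0,0,0,0,1],[0,0,0,0,1],[0,0,0,0,1],[0,0,0,0,1]]';python3 d.py 517.5 221.9 105 14.4
```

```text
time: 24.9
ee_pos: [0.5157, 0.1529, 0.14]
eef_rot: [0.616, 0.787, 0.013, 0.016]
ft_force: [0.4, 0.1, -3.6]
width: 0.0355
time: 25.9
ee_pos: [0.4989, 0.2038, 0.1453]
eef_rot: [0.61, 0.792, 0.014, 0.018]
ft_force: [0.1, -0.7, -3.9]
width: 0.0353
t 25.9 pos [498.9 203.8 145.3] yaw 14.74 z [ 0.046 -0.    -0.999] F [ 0.1 -0.7 -3.9] w 35.3 j7 -0.38
cm tool [1.32 2.08 4.11] turn 0.006
```

```bash
python3 -m jog '[[0.4,0.7,0,0,1],[0.4,0.7,0,0,1],[0.4,0.6,0.5,0,1],[0,0,0.8,0,1],[0,0,0.8,0,1],[0,0,0.8,0,1],[0,0,0.5,0,1],[0,0,0,0,1],[0,0,0,0,1],[0,0,0,0,1]]';python3 d.py 517.5 221.9 28.5 14.4
```

```text
time: 26.9
ee_pos: [0.5177, 0.2219, 0.1077]
eef_rot: [0.61, 0.792, 0.013, 0.018]
ft_force: [-0.0, 0.2, -2.4]
width: 0.0353
t 26.9 pos [517.7 221.9 107.7] yaw 14.75 z [ 0.044 -0.001 -0.999] F [-0.   0.2 -2.4] w 35.3 j7 -0.45
cm tool [ 0.1  -0.35  7.91] turn 0.006
```

```bash
python3 -m jog '[[0.05,-0.15,0.5,0,1],[0,-0.1,1,0,1],[0,-0.1,1,0,1],[0,0,1,0,1],[0,0,1,0,1],[0,0,1,0,1],[0,0,0.5,0,1],[0,0,0.2,0,1],[0,0,0,0,1],[0,0,0,0,1]]'; python3 d.py 517.5 221.9 28.5 14.4
```

```text
time: 27.9
ee_pos: [0.5168, 0.2212, 0.0397]
eef_rot: [0.611, 0.792, 0.013, 0.018]
ft_force: [0.3, 0.5, -3.8]
width: 0.0358
t 27.9 pos [516.8 221.2  39.7] yaw 14.74 z [ 0.044 -0.001 -0.999] F [ 0.3  0.5 -3.8] w 35.8 j7 -0.51
cm tool [0.06 0.04 1.12] turn 0.006
```

```bash
python3 -m jog '[[0.06,0.05,0.3,0,1],[0,0,0.3,0,1],[0,0,0.2,0,1],[0,0,0.1,0,1],[0,0,0.1,0,1],[0,0,0,0,1],[0,0,0,0,1],[0,0,0,0,0.4],[0,0,0,0,0.4],[0,0,0,0,0.4]]'; python3 d.py 517.5 221.9 28.5 14.4
```

```text
time: 28.9
ee_pos: [0.5195, 0.2228, 0.0325]
eef_rot: [0.611, 0.792, 0.015, 0.019]
ft_force: [-0.1, -0.4, 0.1]
width: 0.0492
t 28.9 pos [519.5 222.8  32.5] yaw 14.72 z [ 0.048 -0.    -0.999] F [-0.1 -0.4  0.1] w 49.2 j7 -0.52
cm tool [-0.03 -0.23  0.39] turn 0.006
```

```bash
python3 -m jog '[[0,0,-0.5,0,0.4],[0,0,-1,0,0.4],[0,0,-1.2,0,0.4],[0,0,-1.2,0,0.4],[0,0,-1.2,0,0.4],[0,0,-1,0,0.4],[0,0,-0.5,0,0.4],[-1,0,0,0.02,0.4],[-2,0.3,0,0.02,0.4],[-2.5,0.4,0,0.02,0.4]]'; python3 d.py 560 -222.4 110 -9.5
python3 - <<'E'
from h import *
c=r.camera("top");s=r.camera("scene");cv2.imwrite("pics/p7.png",np.vstack([crop(c,140,250,140,75,4),crop(s,310,120,140,75,4)]))
E
```

```text
time: 29.9
ee_pos: [0.5361, 0.1714, 0.1073]
eef_rot: [0.633, 0.773, 0.017, 0.019]
ft_force: [-0.0, 0.7, 0.4]
width: 0.0518
t 29.9 pos [536.1 171.4 107.3] yaw 11.36 z [ 0.051  0.002 -0.999] F [-0.   0.7  0.4] w 51.8 j7 -0.4
cm tool [-39.08  -5.4   -0.21] turn 0.364
```

```bash
python3 -m jog '[[-2.7,0.2,0,0.025,0.4],[-2.7,0.2,0,0.025,0.4],[-2.7,0.2,0,0.025,0.4],[-2.7,0.2,0,0.025,0.4],[-2.7,0.2,0,0.025,0.4],[-2.7,0.2,0,0.025,0.4],[-2.7,0.2,0,0.025,0.4],[-2.7,0.2,0,0.025,0.4],[-2.7,0.2,0,0.025,0.4],[-2.7,0.2,0,0.025,0.4]]'; python3 d.py 560 -222.4 80 -9.5
```

```text
time: 31.0
ee_pos: [0.5741, -0.121, 0.1031]
eef_rot: [0.735, 0.678, 0.015, 0.015]
ft_force: [0.6, -0.2, 0.4]
width: 0.0523
t 31.0 pos [ 574.1 -121.   103.1] yaw -4.64 z [ 0.042 -0.001 -0.999] F [ 0.6 -0.2  0.4] w 52.3 j7 -0.1
cm tool [-10.22  -0.68   2.25] turn 0.085
```

```bash
python3 -m jog '[[-2.2,-0.2,0,0.02,0.4],[-2.2,-0.2,0,0.02,0.4],[-2,-0.2,0,0.02,0.4],[-1.5,-0.1,0,0.02,0.4],[-0.5,0,0,0,0.4],[0,0,0,0,0.4],[0,0,0,0,0.4],[0,0,0,0,0.4],[0,0,0,0,0.4],[0,0,0,0,0.4]]'; python3 d.py 560 -222.4 65 -9.5
```

```text
time: 32.0
ee_pos: [0.5537, -0.2137, 0.0994]
eef_rot: [0.766, 0.643, 0.014, 0.012]
ft_force: [-0.4, -0.4, -0.1]
width: 0.0521
t 32.0 pos [ 553.7 -213.7   99.4] yaw -9.97 z [ 0.038 -0.    -0.999] F [-0.4 -0.4 -0.1] w 52.1 j7 -0.01
cm tool [-0.77  0.65  3.46] turn -0.008
```

View pics/p7.png

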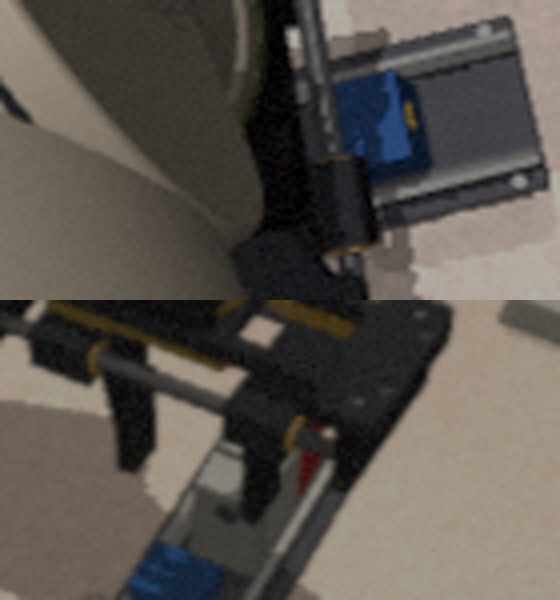

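Picture 11 was mostly hidden by the arm. It shows a grey spacer standing in the channel, its top at about (220,470). I'll check it numerically now that the arm is out of the way.

```bash
python3 -m jog '[[-0.4,0.3,0,-0.01,0.4],[-0.4,0.35,0.5,0,0.4],[0,0,0.8,0,0.4],[0,0,0.8,0,0.4],[0,0,0.8,0,0.4],[0,0,0.3,0,0.4],[0,0,0,0,0.4],[0,0,0,0,0.4],[0,0,0,0,0.4],[0,0,0,0,0.4]]'; python3 d.py 560 -222.4 27 -9.5
cat > chk.py <<'E'
from h import *
t=r.camera("top");P=t["pixels"].astype(float)
# brightness profile along the channel centreline at z=60 mm, d from stop face
o=np.array([506.6,264.5]);e=np.array([.2487,-.9686]);n=np.array([.9686,.2487])
L=[]
for d in range(-6,130,2):
    v=[]
    for k in(-6,0,6):
        q=(o+e*d+n*k)/1000;u,w=proj(t,(q[0],q[1],.06));v.append(cv2.getRectSubPix(t["pixels"],(1,1),(float(u),float(w)))[0,0])
    L.append((d,*np.mean(v,0).astype(int).tolist()))
print(*L)
E
python3 chk.py
```

```text
time: 33.0
ee_pos: [0.5604, -0.2225, 0.0641]
eef_rot: [0.762, 0.648, 0.014, 0.012]
ft_force: [0.4, -0.5, -0.1]
width: 0.0521
t 33.0 pos [ 560.4 -222.5   64.1] yaw -9.26 z [ 0.037  0.    -0.999] F [ 0.4 -0.5 -0.1] w 52.1 j7 -0.01
cm tool [-0.02 -0.18  3.7 ] turn 0.004
(-6, 130, 31, 29) (-4, 131, 32, 29) (-2, 116, 29, 25) (0, 60, 31, 30) (2, 50, 47, 46) (4, 79, 78, 77) (6, 137, 136, 133) (8, 146, 146, 142) (10, 148, 147, 143) (12, 147, 146, 142) (14, 148, 147, 143) (16, 149, 148, 143) (18, 149, 149, 145) (20, 148, 148, 143) (22, 149, 148, 144) (24, 150, 148, 144) (26, 150, 149, 145) (28, 119, 118, 115) (30, 50, 50, 49) (32, 60, 59, 59) (34, 127, 127, 123) (36, 150, 149, 145) (38, 149, 148, 144) (40, 148, 147, 142) (42, 150, 149, 145) (44, 151, 150, 145) (46, 151, 149, 145) (48, 150, 149, 144) (50, 150, 150, 145) (52, 152, 150, 147) (54, 151, 151, 146) (56, 135, 133, 130) (58, 60, 60, 58) (60, 38, 38, 38) (62, 47, 47, 46) (64, 51, 51, 50) (66, 50, 51, 49) (68, 51, 50, 51) (70, 57, 56, 60) (72, 61, 60, 64) (74, 62, 61, 65) (76, 61, 60, 65) (78, 66, 64, 70) (80, 70, 69, 75) (82, 70, 69, 75) (84, 70, 69, 74) (86, 70, 69, 74) (88, 71, 70, 75) (90, 70, 69, 74) (92, 71, 70, 76) (94, 65, 66, 75) (96, 49, 71, 108) (98, 42, 74, 125) (100, 43, 75, 126) (102, 43, 75, 126) (104, 42, 75, 126) (106, 42, 75, 126) (108, 45, 76, 127) (110, 43, 77, 127) (112, 43, 76, 127) (114, 43, 76, 127) (116, 45, 77, 129) (118, 43, 76, 128) (120, 43, 76, 128) (122, 44, 77, 130) (124, 38, 69, 116) (126, 38, 46, 53) (128, 58, 54, 35)
```

Two spacers stand upright, at 4.5–28.5 mm and 33–57 mm from the stop. The jaw face is at about 95.5 mm. The third spacer goes at 74 mm: (525.0, 192.8). I pick up spacer 2.

```bash
python3 -m jog '[[0,-0.1,0.5,0,0.4],[0,0,0.6,0,0.4],[0,0,0.6,0,0.4],[0,0,0.6,0,0.4],[0,0,0.5,0,0.4],[0,0,0.3,0,0.4],[0,0,0.2,0,0.4],[0,0,0.1,0,0.4],[0,0,0,0,0.4],[0,0,0,0,0.4]]'; python3 d.py 560 -222.4 28 -9.5
```

```text
time: 34.05
ee_pos: [0.5607, -0.2223, 0.0269]
eef_rot: [0.762, 0.648, 0.014, 0.012]
ft_force: [0.2, 0.1, -0.3]
width: 0.0523
t 34.05 pos [ 560.7 -222.3   26.9] yaw -9.26 z [ 0.037  0.    -0.999] F [ 0.2  0.1 -0.3] w 52.3 j7 -0.03
cm tool [-0.02 -0.06 -0.11] turn 0.004
```

```bash
python3 -m jog '[[0,0,0,0,1],[0,0,0,0,1],[0,0,0,0,1],[0,0,0,0,1],[0,0,0,0,1],[0,0,-0.7,0,1],[0,0,-1.2,0,1],[0,0,-1.5,0,1],[0,0,-1.5,0,1],[0,0,-1.5,0,1]]' 50; python3 -m jog '[[0,0,-1.2,0,1],[1,0,-0.6,-0.02,1],[2,-0.4,0,-0.02,1],[2.6,-0.4,0,-0.025,1],[2.6,-0.4,0,-0.025,1],[2.6,-0.4,0,-0.025,1],[2.6,-0.4,0,-0.025,1],[2.6,-0.4,0,-0.025,1],[2.6,-0.4,0,-0.025,1],[2.6,-0.4,0,-0.025,1]]'; python3 d.py 525 192.8 105 14.4
```

```text
time: 35.05
ee_pos: [0.5563, -0.2216, 0.094]
eef_rot: [0.762, 0.648, 0.013, 0.01]
ft_force: [0.1, 0.4, -3.8]
width: 0.0363
time: 36.05
ee_pos: [0.5313, 0.0113, 0.1145]
eef_rot: [0.68, 0.733, 0.012, 0.012]
ft_force: [0.8, 0.7, -3.6]
width: 0.0355
t 36.05 pos [531.3  11.3 114.5] yaw 4.37 z [ 0.033  0.001 -0.999] F [ 0.8  0.7 -3.6] w 35.5 j7 -0.16
cm tool [18.14  0.72  0.95] turn -0.175
```

```bash
python3 -m jog '[[2.5,0.3,0,-0.025,1],[2.5,0.3,0,-0.025,1],[2.5,0.3,0,-0.025,1],[2.5,0.3,0,-0.025,1],[2.3,0.3,0,-0.025,1],[2,0.3,0,-0.02,1],[1.3,0.2,0,-0.01,1],[0.4,0,0,0,1],[0,0,0,0,1],[0,0,0,0,1]]'; python3 d.py 525 192.8 105 14.4
```

```text
time: 37.05
ee_pos: [0.5143, 0.1969, 0.1128]
eef_rot: [0.608, 0.794, 0.01, 0.011]
ft_force: [0.4, -0.5, -4.6]
width: 0.0356
t 37.05 pos [514.3 196.9 112.8] yaw 15.17 z [ 0.03   0.002 -1.   ] F [ 0.4 -0.5 -4.6] w 35.6 j7 -0.38
cm tool [-0.67  0.91  0.81] turn 0.013
```

```bash
python3 -m jog '[[-0.3,0.4,0,0.01,1],[-0.3,0.4,0.2,0,1],[0,0,0.2,0,1],[0,0,0,0,1],[0,0,0,0,1],[0,0,0,0,1],[0,0,0,0,1],[0,0,0,0,1],[0,0,0,0,1],[0,0,0,0,1]]'; python3 d.py 525 192.8 29.5 14.4
```

```text
time: 38.05
ee_pos: [0.5256, 0.1888, 0.1085]
eef_rot: [0.614, 0.789, 0.009, 0.012]
ft_force: [0.5, -0.8, -3.3]
width: 0.0354
t 38.05 pos [525.6 188.8 108.5] yaw 14.19 z [ 0.03 -0.   -1.  ] F [ 0.5 -0.8 -3.3] w 35.4 j7 -0.39
cm tool [ 0.47 -0.19  7.89] turn -0.004
```

```bash
python3 -m jog '[[0.4,-0.1,0.3,0,1],[0,-0.1,0.7,0,1],[0,0,1,0,1],[0,0,1,0,1],[0,0,1,0,1],[0,0,1,0,1],[0,0,0.7,0,1],[0,0,0.3,0,1],[0,0,0,0,1],[0,0,0,0,1]]'; python3 d.py 525 192.8 29.5 14.4
```

```text
time: 39.05
ee_pos: [0.5234, 0.1922, 0.0415]
eef_rot: [0.614, 0.789, 0.008, 0.011]
ft_force: [-0.5, -0.6, -3.9]
width: 0.0356
t 39.05 pos [523.4 192.2  41.5] yaw 14.21 z [ 0.027 -0.001 -1.   ] F [-0.5 -0.6 -3.9] w 35.6 j7 -0.45
cm tool [0.02 0.13 1.21] turn -0.003
```

```bash
python3 -m jog '[[0.02,0.12,0.3,0,1],[0,0,0.3,0,1],[0,0,0.2,0,1],[0,0,0.2,0,1],[0,0,0.1,0,1],[0,0,0.1,0,1],[0,0,0,0,1],[0,0,0,0,1],[0,0,0,0,1],[0,0,0,0,1]]'; python3 d.py 525 192.8 29.5 14.4
```

```text
time: 40.05
ee_pos: [0.526, 0.193, 0.0299]
eef_rot: [0.614, 0.789, 0.009, 0.012]
ft_force: [0.2, -0.4, -4.4]
width: 0.0357
t 40.05 pos [526.  193.   29.9] yaw 14.19 z [ 0.03 -0.   -1.  ] F [ 0.2 -0.4 -4.4] w 35.7 j7 -0.46
cm tool [ 0.   -0.11  0.04] turn -0.004
```

```bash
python3 -m jog '[[0,-0.1,0.1,0,1],[0,0,0,0,1],[0,0,0,0,0.4],[0,0,0,0,0.4],[0,0,0,0,0.4],[0,0,0,0,0.4],[0,0,-0.5,0,0.4],[0,0,-1,0,0.4],[0,0,-1.5,0,0.4],[0,0,-1.5,0,0.4]]'; python3 -m jog '[[0,0,-1.5,0,0.4],[0,0,-1.5,0,0.4],[0,0,-0.5,0,0.4],[-2,0,0,0,0.6],[-2.5,0,0,0,0.8],[-2.5,0,0,0,1],[-2.5,0,0,0,1],[-2.5,0,0,0,1],[-2,0,0,0,1],[-1,0,0,0,1]]' 50; python3 d.py 544 120 40 14.4
```

```text
time: 41.05
ee_pos: [0.5241, 0.1934, 0.0775]
eef_rot: [0.614, 0.789, 0.01, 0.012]
ft_force: [0.7, -0.3, 0.3]
width: 0.0522
time: 42.05
ee_pos: [0.5624, 0.0459, 0.1239]
eef_rot: [0.612, 0.79, 0.013, 0.015]
ft_force: [1.0, 0.5, -0.1]
width: 0.0053
t 42.05 pos [562.4  45.9 123.9] yaw 14.48 z [ 0.039  0.003 -0.999] F [ 1.   0.5 -0.1] w 5.3 j7 -0.08
cm tool [ 7.69 -0.25  8.33] turn 0.001
```

```bash
python3 chk.py | tr ')' '\n' | awk -F'[(,]' '{printf "%s:%d/%d ",$2,$3,$5}'; echo; python3 -m jog '[[1,0,0,0,1],[2,0,0,0,1],[2,0,1,0,1],[1.5,0,1.5,0,1],[0.5,0,1.5,0,1],[0,0,1.5,0,1],[0,0,1.5,0,1],[0,0,1,0,1],[0,0,0,0,1],[0,0,0,0,1]]'; python3 d.py 543.9 119.2 32 14.4
```

```text
-6:129/29 -4:131/32 -2:114/26 0:60/30 2:50/46 4:78/76 6:136/131 8:145/141 10:145/140 12:144/139 14:145/140 16:147/141 18:145/140 20:144/140 22:145/140 24:147/143 26:147/143 28:118/114 30:49/47 32:59/59 34:126/122 36:146/141 38:145/141 40:145/141 42:147/142 44:148/144 46:147/143 48:147/142 50:142/136 52:129/117 54:124/103 56:138/112 58:140/114 60:140/116 62:140/115 64:141/115 66:141/115 68:141/116 70:140/114 72:139/113 74:118/98 76:63/56 78:34/36 80:60/55 82:120/99 84:140/113 86:140/114 88:138/113 90:133/108 92:127/104 94:119/96 96:113/92 98:111/89 100:112/92 102:114/93 104:115/94 106:116/94 108:118/96 110:119/96 112:119/96 114:121/99 116:123/101 118:124/102 120:123/100 122:126/102 124:127/103 126:127/104 128:128/104 :0/0 
time: 43.1
ee_pos: [0.5451, 0.1241, 0.039]
eef_rot: [0.61, 0.792, 0.014, 0.013]
ft_force: [0.3, -0.2, -0.1]
width: 0.0005
t 43.1 pos [545.1 124.1  39. ] yaw 14.77 z [ 0.038  0.005 -0.999] F [ 0.3 -0.2 -0.1] w 0.5 j7 -0.3
cm tool [-0.44 -0.27  0.69] turn 0.006
```

The top view is now partly hidden by the arm. The placement readings for the third spacer matched the first two. I align behind the jaw and start to push.

```bash
python3 -m jog '[[0,-0.25,0.3,0.006,1],[0,0,0.4,0,1],[0.4,0,0,0,1],[0.4,0,0,0,1],[0.4,0,0,0,1],[0.3,0,0,0,1],[0.3,0,0,0,1],[0.3,0,0,0,1],[0.3,0,0,0,1],[0.3,0,0,0,1]]'; python3 d.py 534.3 156.5 32 14.4
```

```text
time: 44.1
ee_pos: [0.5383, 0.1451, 0.0328]
eef_rot: [0.615, 0.788, 0.012, 0.017]
ft_force: [1.0, -6.7, 1.8]
width: 0.0006
t 44.1 pos [538.3 145.1  32.8] yaw 14.05 z [ 0.042 -0.002 -0.999] F [ 1.  -6.7  1.8] w 0.6 j7 -0.37
cm tool [ 1.2  -0.11  0.06] turn -0.006
```

```bash
python3 -m jog '[[0.3,-0.05,0,0,1],[0.3,0,0,0,1],[0.3,0,0,0,1],[0.3,0,0,0,1],[0.3,0,0,0,1],[0.2,0,0,0,1],[0.2,0,0,0,1],[0.2,0,0,0,1],[0.2,0,0,0,1],[0.2,0,0,0,1]]'; python3 d.py 534.3 156.5 32 14.4
```

```text
time: 45.1
ee_pos: [0.5371, 0.1487, 0.033]
eef_rot: [0.622, 0.783, 0.002, 0.027]
ft_force: [0.5, -9.0, 2.8]
width: 0.0003
t 45.1 pos [537.1 148.7  33. ] yaw 13.1 z [ 0.044 -0.03  -0.999] F [ 0.5 -9.   2.8] w 0.3 j7 -0.42
cm tool [ 0.83 -0.1   0.07] turn -0.023
```

```bash
python3 -m jog '[[0.6,-0.05,0,-0.01,1],[0.6,0,0,0,1],[0.6,0,0,0,1],[0.6,0,0,0,1],[0.6,0,0,0,1],[0.5,0,0,0,1],[0.5,0,0,0,1],[0.5,0,0,0,1],[0.5,0,0,0,1],[0.5,0,0,0,1]]'; python3 d.py 534.3 156.5 32 14.4
```

```text
time: 46.1
ee_pos: [0.5351, 0.154, 0.0335]
eef_rot: [0.632, 0.773, -0.023, 0.048]
ft_force: [-0.8, -18.5, 9.9]
width: 0.0002
t 46.1 pos [535.1 154.   33.5] yaw 11.5 z [ 0.046 -0.097 -0.994] F [ -0.8 -18.5   9.9] w 0.2 j7 -0.53
cm tool [ 0.27 -0.04  0.13] turn -0.051
```

```bash
python3 - <<'E'
from h import *
c=r.camera("scene");t=r.camera("top");cv2.imwrite("pics/p8.png",np.hstack([cv2.convertScaleAbs(crop(c,320,130,80,100,5),alpha=1.7,beta=10),cv2.convertScaleAbs(crop(t,145,250,78,100,5),alpha=1.7,beta=10)]))
E
```

```text
(no output)
```

View pics/p8.png

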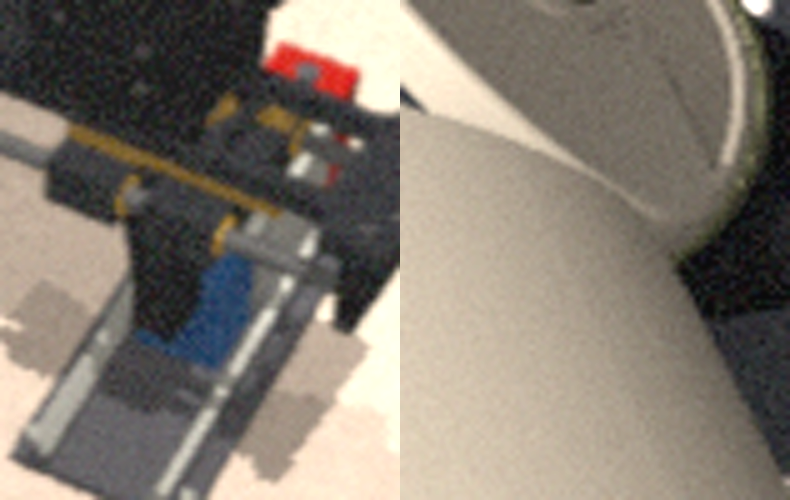

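Picture 12 shows the finger pressing on the blue jaw's rear face, whose lower right corner is at about crop (215,365). I measure the jaw's position from that bottom rear edge.

```bash
cat > jaw.py <<'E'
from h import *
c=r.camera("scene");h=cv2.cvtColor(c["pixels"],cv2.COLOR_RGB2HSV)
m=cv2.inRange(h,(105,130,35),(125,255,255));m[:150]=0;m[215:]=0;m[:,:335]=0;m[:,385:]=0
ys,xs=np.nonzero(m);o=np.array([.5066,.2645]);e=np.array([.2487,-.9686]);n=np.array([.9686,.2487])
print(len(xs))
for u in range(xs.min(),xs.max()+1,2):
    v=ys[xs==u]
    if len(v):
        p=onz(c,u,v.max()+.5,.008)[:2]-o;print(u,v.max(),"d",round(p@e*1000,1),"n",round(p@n*1000,1),end=" | ")
E
python3 jaw.py
```

```text
171
348 197 d 97.3 n -16.7 | 350 197 d 95.5 n -13.2 | 354 200 d 98.5 n -2.9 | 356 199 d 94.4 n -0.4 | 358 201 d 97.1 n 5.2 | 360 202 d 97.5 n 9.8 | 362 203 d 97.9 n 14.4 | 364 200 d 89.4 n 14.7 | 366 198 d 83.1 n 16.0 | 368 194 d 72.2 n 15.3 |
```

```bash
python3 - <<'E'
from h import *
c=r.camera("scene");c["pixels"]=cv2.imread("pics/scene0.png")[:,:,::-1].copy();h=cv2.cvtColor(c["pixels"],cv2.COLOR_RGB2HSV)
m=cv2.inRange(h,(105,130,35),(125,255,255));m[:170]=0;m[230:]=0;m[:,:335]=0;m[:,385:]=0
ys,xs=np.nonzero(m);o=np.array([.5066,.2645]);e=np.array([.2487,-.9686]);n=np.array([.9686,.2487])
for u in range(xs.min(),xs.max()+1,2):
    v=ys[xs==u]
    if len(v):
        p=onz(c,u,v.max()+.5,.008)[:2]-o;print(u,v.max(),"d",round(p@e*1000,1),"n",round(p@n*1000,1),end=" | ")
E
python3 -m jog '[[0.7,0,0,-0.02,1],[0.7,0,0,0,1],[0.7,0,0,0,1],[0.7,0,0,0,1],[0.7,0,0,0,1],[0.7,0,0,0,1],[0.7,0,0,0,1],[0.7,0,0,0,1],[0.7,0,0,0,1],[0.7,0,0,0,1]]'; python3 d.py 534.3 156.5 32 14.4; python3 jaw.py
```

```text
342 202 d 113.8 n -21.7 | 344 207 d 122.9 n -12.7 | 346 206 d 118.9 n -10.3 | 348 208 d 121.5 n -4.6 | 350 209 d 121.8 n -0.1 | 352 210 d 122.2 n 4.4 | 354 211 d 122.6 n 8.9 | 356 212 d 122.9 n 13.5 | 358 209 d 114.6 n 13.8 | 360 207 d 108.5 n 15.1 | 362 203 d 97.9 n 14.4 | 364 193 d 73.6 n 7.1 | time: 47.3
ee_pos: [0.5348, 0.1516, 0.0345]
eef_rot: [0.644, 0.758, -0.063, 0.08]
ft_force: [-2.9, -23.7, 19.8]
width: 0.0001
t 47.3 pos [534.8 151.6  34.5] yaw 9.38 z [ 0.041 -0.198 -0.979] F [ -2.9 -23.7  19.8] w 0.1 j7 -0.65
cm tool [0.53 0.03 0.14] turn -0.088
193
348 197 d 97.3 n -16.7 | 350 198 d 97.7 n -12.1 | 354 200 d 98.5 n -2.9 | 356 200 d 96.7 n 0.6 | 358 201 d 97.1 n 5.2 | 360 201 d 95.2 n 8.7 | 362 202 d 95.6 n 13.3 | 364 200 d 89.4 n 14.7 | 366 197 d 80.8 n 15.0 | 368 194 d 72.2 n 15.3 |
```

The open jaw reads d=122.3 mm by this measure and it now reads 97.3 mm. That is about 25 mm of travel against 23.5 expected and the 34 mm limit. It didn't move when the force rose from 18 to 24 N, so it is stalled on the stack. I check that the held push is steady before handing in.

```bash
python3 - <<'E'
from h import *
for i in range(21):
    if i%5==0:
        s=r.read_state();print(round(s["time"],2),s["ee_pos"].round(4),s["ft_force"].round(1),s["eef_rot"].round(3))
    r.camera("scene")
E
python3 jaw.py
```

```text
47.35 [0.5348 0.1517 0.0345] [ -3.9 -24.3  19. ] [ 0.644  0.758 -0.063  0.081]
47.6 [0.5348 0.1516 0.0345] [ -3.3 -24.3  17.7] [ 0.644  0.758 -0.062  0.08 ]
47.85 [0.5348 0.1516 0.0345] [ -3.  -23.5  18. ] [ 0.644  0.758 -0.062  0.08 ]
48.1 [0.5348 0.1516 0.0345] [ -3.7 -23.3  19. ] [ 0.644  0.758 -0.062  0.08 ]
48.35 [0.5348 0.1516 0.0345] [ -2.3 -23.3  18.8] [ 0.644  0.758 -0.062  0.08 ]
195
348 197 d 97.3 n -16.7 | 350 198 d 97.7 n -12.1 | 352 200 d 100.3 n -6.4 | 354 198 d 94.0 n -5.1 | 356 201 d 98.9 n 1.7 | 358 200 d 94.8 n 4.1 | 360 202 d 97.5 n 9.8 | 362 203 d 97.9 n 14.4 | 364 200 d 89.4 n 14.7 | 366 197 d 80.8 n 15.0 | 368 193 d 69.9 n 14.2 |
```

The push is steady over a full second: about 24 N along the channel, with no drift in TCP or jaw.

```bash
python3 -c "
from bench import r
print(r.close_job(), r.read_state()['ft_force'].round(1))"
```

```text
the job is handed in; nothing more can be done
the job is handed in; nothing more can be done
```

The job is handed in with the jaw held closed on three spacers (4, 3 and 2). Spacer 1 stays in the rack, and I did not touch the loose items or the yellow look-alikes. I finished at about 48 s of the 72 s allowed.

**Last checks**
- **Travel:** the jaw moved about 25 mm (± 1.5 mm). I expected about 23.5 mm, and its limit is 34 mm.
- **Stall:** the jaw's measured position stayed the same, within about 1 mm, as the push rose from 18 to 24 N. I took that as closed on the stack.
- **Hold:** over the last second the push stayed at 23–24 N along the channel, with no drift in the arm or jaw.

**What went wrong or disagreed**
- **First grasp missed:** the fingers closed just above spacer 4, because the fingertips sit about 27 mm higher than the reported tool position implies. I corrected for this afterwards.
- **Tilted finger:** pushing tilted the tool about 11°, so it also presses down on the jaw with about 19 N, below the 40 N limit.
- **Not seen directly:** the arm hid the stack at the end. I measured the first two spacers standing upright, but I judged the third, and the play being gone, only from the placing readings, the jaw position and the force.

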